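# Tip two sample cases to find the stamped one, push it to the dispatch rail

## Robot

A 7-joint arm with a two-finger parallel gripper is mounted at the origin on a cart in front of the work surface, level with it; the furniture and walls round the work are solid. World frame = base frame: x ahead of the robot, y to its left, z up, the work surface at z = 0. Lengths are in m, angles in rad, forces in N, time in s.
With the tool pointing down it reaches from about 0.425 to 0.875 m from the base axis. Payload 4.7 kg.
Tool frame: the origin (TCP) lies between the finger pads; the fingertips stand 11 mm ahead of it and the grasp point (between the pads) lies 8 mm behind it; z points along the fingers, y is the line along which they close (so a half turn about z gives the same grasp; the last joint's range is limited). The gripper opens to 85 mm and grips with 20 to 120 N. Pads are 22 mm wide; open, the fingers measure 114 mm over their backs; the gripper's body (76 mm by 85 mm) begins 54 mm behind the grasp point. The pads swing forward as they close: fully open they stand 13 mm farther back than shut.
Start: joints at [-1.308, 0.321, -0.07, 1.45, 0.023, 1.371, -0.057], TCP at [0.16, 0.63, 0.242] pointing down, gripper open.
Joint ranges: [-2.86, 2.86], [-0.3, 2.09], [-1.38, 1.24], [0.06, 2.45], [-1.56, 4.7], [0.09, 2.05], [-2.69, 2.69]. Speed limits (rad/s): [2.57, 2.57, 3.14, 3.14, 3.14, 3.14, 3.14].

## Interface

Orientations are given as a unit quaternion [w, x, y, z].
In Python, from plant import monitor, cams, job gives the robot as it stands. The module is installed in compiled form; this text tells all that it offers.
- The arm moves only by the shell command python3 -m crank 'ROWS' [OPENING] [FORCE]. ROWS is text: rows parted by semicolons, each of 6 numbers parted by spaces: the shift along the world's x, y, z scaled (see below), then the turn, a rotation vector about the world's x, y, z scaled (see below). A call has exactly 5 rows; each row shifts and turns the commanded pose from where the row before left it; what a row does not reach is not made up. The controller multiplies each number of a shift by 0.12 m and each number of a turn by pi/2 rad. A row lasts 1/12 s, in which the tool goes at most 41.7 mm and 7.16 degrees, less where a joint would pass 70% of its speed; a pose out of reach is approached as far as the arm can. A call with a number of a shift or a turn outside -1 to 1 is refused whole. A call with a gripper value outside its range is refused whole. OPENING is the closure in counts, from 0 (fully open) to 255 (shut), set as the call begins (- or left out, the last holds). The fingers move at their own pace and stop on an object; FORCE is the grip in N (left out, the last holds). Time passes only in rows, so rows that do not move let the fingers close, or fill a call up. It gives the time, the measured TCP pose, the force, the opening and the grip force at its end, in the units of the state.
- monitor.get_obs(): the state, without advancing time (a new reading comes with each control period).
- cams.snapshot(name): name is "scene" or "top" or "wrist"; returns (picture, depth): 480x640x3 uint8, blue, green, red; 480x640 float32, m along the optical axis (not along the pixel's ray), 0 where there is no reading.
- cams.get_calibration(name): a dict with "fx", "fy", "cx", "cy" (pixels), "R" (3x3) and "t" (3): a world point X has camera coordinates R X + t. Camera axes: x right, y down, z forward; pixel columns grow to the right and rows downward; lengths in m; the calibration is good to about 2 mm. A picture is of the moment at which its call begins: read the wrist's pose just before it. get_calibration takes no time and is no camera call; for the wrist camera it gives the pose at the moment of the call.
- job.finish_job(): hands the job in; it is judged then, once.
The state is a dict: "t": time; "qpos": joint angles; "joint_velocities": joint speeds; "joint_efforts": joint torques, N m; "eef_pos": TCP position; "tcp_rot": TCP orientation; "force": force on the tool from outside, world axes, zero at the start; "moment": the same for the moment, N m; "opening": finger opening in m; "grasp_force": force on a finger pad.
Only numpy, scipy, OpenCV 4.12 (cv2) and the standard library are available. Lean on these libraries where they do the work, as an engineer would, in place of code of your own. Each camera call takes 0.05 s, during which the arm holds its last target. There are 200 camera calls.

## Task

The two identical sample cases with handles lie flat before the dispatch rail, handles towards you; a green inspection stamp is on the underside of only one of them. Working with light fingertip pushes only, never gripping or lifting a case, tip both cases up with a fingertip under the handle so that each stands on its hinged back edge with the underside facing you; once both are standing, push the stamped one, still standing, squarely up against the metal dispatch rail behind the yellow tape line. Leave the other case standing where you tipped it, and leave the other things on the bench alone.

Things in the scene. Friction and masses are not known exactly. Their poses are not given: they have to be found in the camera images.
- case_1: flat dark grey sample case, lid locked shut; 64 deep (x) x 104 wide (y) x 42 mm high, 0.36 kg, centre of mass 15 mm above the underside. Origin: centre of its underside, 3 mm above the bench as it lies on four grippy rubber feet. x runs from the front face (latch, handle; -32 mm) to the hinged back (+32 mm), z out of the lid. Starts flat, handle towards the robot. Looks like case_2 from above
- case_2: the other case, the same in size, axes and origin. Raised by its handle, a case balances at about 65 degrees, then goes over to 90 by itself and stands on two hard ribs (5.5 mm) on its hinged back: x points straight down, the underside is upright and faces where the handle was; 70 mm high, 90 mm with the handle now on top, 42 mm thick, slides more easily than on its feet
- stamp (a point): centre of the green round inspection stamp (38 mm across, a green disc with a white tick, on a white paper label) at the centre of the underside of the stamped case; hidden while that case lies flat. The other case has the white label without a stamp
- case_1_lid (a point): centre of the outer lid face of case_1 (42 mm above its underside along its z); when the case stands on edge this face is upright and looks away from the robot, towards the rail
- case_2_lid (a point): the same point on case_2
- case_1_handle (a point): middle of the round bar (7 mm thick, 62 mm clear between its posts) of the rigid handle on case_1's front face: 16 mm before the face, 24 mm above the underside, so 23 mm of air under the bar and 12 mm between bar and face. A fingertip slanted forward and down goes under the bar and raises it on an arc (radius about 89 mm) about the lower back edge
- case_2_handle (a point): the same point on case_2
- case_1_edge (a point): middle of the lower back edge of case_1 (37.5 mm along its x, level with its underside, above the rear edge of the rear feet), about which it tips; it stays within 6 mm of the bench top all the while
- case_2_edge (a point): the same point on case_2
- dispatch_rail: aluminium angle fixed to the bench, 340 mm long, 25 mm high, upright front face 3 mm thick, foot behind it 20 mm deep; yellow tape 12 mm wide lies on the bench just before it. Origin: middle of the foot of its front face. Its x points through the rail away from the robot (square to the front face), its y along the rail to the left
- metal_sample: bystander: round metal sample, 36 mm across, 28 mm high, loose; origin at the centre of its underside. To be left alone
- powder_bottle: bystander: white plastic bottle, 49 mm across, 94 mm high, loose; origin at the centre of its underside. To be left alone
- small_jar: bystander: white jar with lid, 45 mm across, 24 mm high, loose; origin at the centre of its underside. To be left alone
Not all that is in view belongs to the job. What is shaped like the case_2 but purple is not meant.

How it is judged:
By the outcome, as a careful person would: the job done as asked, in the order asked, and still so for the second after the job is handed in, with the robot touching nothing.
It also fails if it takes over 64 s, if anything falls off the work surface, if the arm or the gripper's body presses on something with over 40 N, if the wrist force passes 120 N, or if a joint passes its speed limit or range.

## Working session

There is one attempt and no reset: what is moved stays moved. The work goes in short steps, Python scripts to look and compute and a shell command to move; the robot and the scene stay as the last step left them, time stands still between calls to the robot, and variables do not carry over. Pictures are saved under pics/ and viewed, at most 10 in all, crops included, and the job is handed in when it is done.

```bash
mkdir -p pics; cat > h.py <<'E'
import numpy as np, cv2
from plant import monitor, cams, job
def snap(n,f):
    im,d=cams.snapshot(n); cv2.imwrite(f'pics/{f}.png',im); np.save(f'pics/{f}.npy',d); return im,d
def px(n,d,u,v,w=2,c=None):
    c=c or cams.get_calibration(n); p=d[v-w:v+w+1,u-w:u+w+1]; z=np.median(p[p>0])
    X=np.array([(u-c['cx'])/c['fx']*z,(v-c['cy'])/c['fy']*z,z]); return np.array(c['R']).T@(X-np.array(c['t']))
def ray(n,u,v,h):
    c=cams.get_calibration(n);R=np.array(c['R']);o=-R.T@np.array(c['t']);r=R.T@np.array([(u-c['cx'])/c['fx'],(v-c['cy'])/c['fy'],1]);return o+r*(h-o[2])/r[2]
E
python3 - <<'E'
from h import *
np.set_printoptions(precision=4,suppress=True)
for n in('top','scene'): snap(n,n+'0'); c=cams.get_calibration(n); print(n,c)
o=monitor.get_obs(); print(o)
E
```

```text
top {'fx': 494.2376229573952, 'fy': 494.2376229573952, 'cx': 325.8754454303993, 'cy': 229.93453484217306, 'R': array([[-0.0064, -1.    , -0.0058],
       [-0.9842,  0.0074, -0.177 ],
       [ 0.177 ,  0.0046, -0.9842]]), 't': array([-0.0946,  0.5226,  1.2162])}
scene {'fx': 496.13097309850417, 'fy': 496.13097309850417, 'cx': 308.1283240139892, 'cy': 235.96062602735168, 'R': array([[-0.8249, -0.5649, -0.0173],
       [-0.2253,  0.3568, -0.9066],
       [ 0.5184, -0.744 , -0.4216]]), 't': array([0.3663, 0.2114, 0.7079])}
{'t': 0.1, 'qpos': array([-1.3079,  0.3217, -0.0701,  1.4516,  0.0226,  1.3708, -0.0569]), 'joint_velocities': array([-0.0021, -0.0031,  0.0002, -0.0022, -0.0006, -0.0002,  0.001 ]), 'joint_efforts': array([ -0.    , -49.4881,  -0.384 , -31.521 ,   0.0129,   0.0075,
        -0.    ]), 'eef_pos': array([0.16  , 0.6295, 0.2413]), 'tcp_rot': array([-0.    ,  0.1241,  0.9923, -0.0009]), 'force': array([-1.4097,  0.0243, -0.0088]), 'moment': array([-0.0078,  0.0292, -0.0476]), 'grasp_force': 0.0, 'opening': 0.08546011781473636}
```

View pics/top0.png

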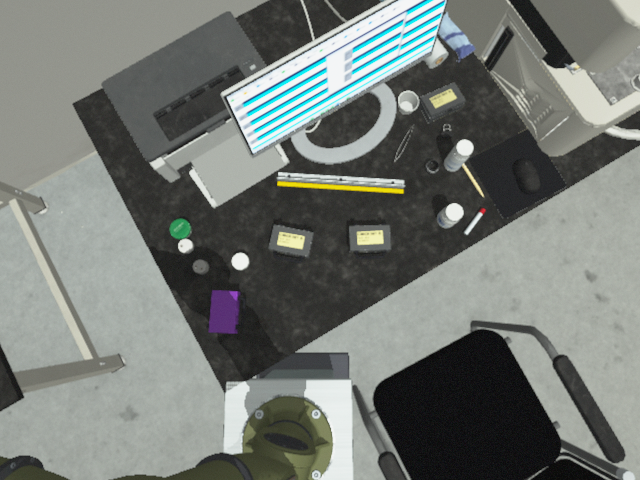

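View pics/scene0.png

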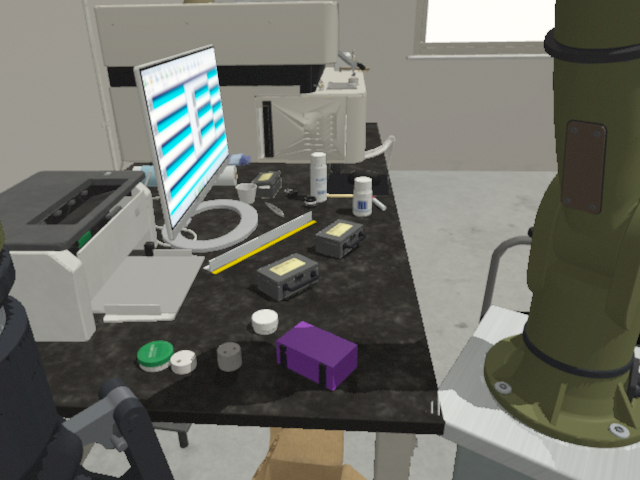

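Top view: two cases near px (291,240) and (370,237), handles downwards in the picture; rail/yellow tape from (278,183) to (404,190). The white jar is at (240,261); purple decoy at (224,312).

```bash
python3 - <<'E'
from h import *
im=cv2.imread('pics/top0.png'); cv2.imwrite('pics/crop1.png',cv2.resize(im[165:275,260:420],None,fx=5,fy=5,interpolation=cv2.INTER_CUBIC))
d=np.load('pics/top0.npy')
for u,v in[(291,240),(370,237),(340,178),(240,261),(450,215),(224,312),(330,220)]: print(u,v,px('top',d,u,v).round(4))
E
```

```text
291 240 [ 0.4967 -0.0092  0.0453]
370 237 [ 0.5027 -0.2105  0.0466]
340 178 [ 0.6712 -0.137   0.0042]
240 261 [0.4463 0.1234 0.024 ]
450 215 [ 0.5482 -0.4045  0.0952]
224 312 [0.3167 0.1565 0.0446]
330 220 [ 0.5568 -0.1091  0.0009]
```

View pics/crop1.png

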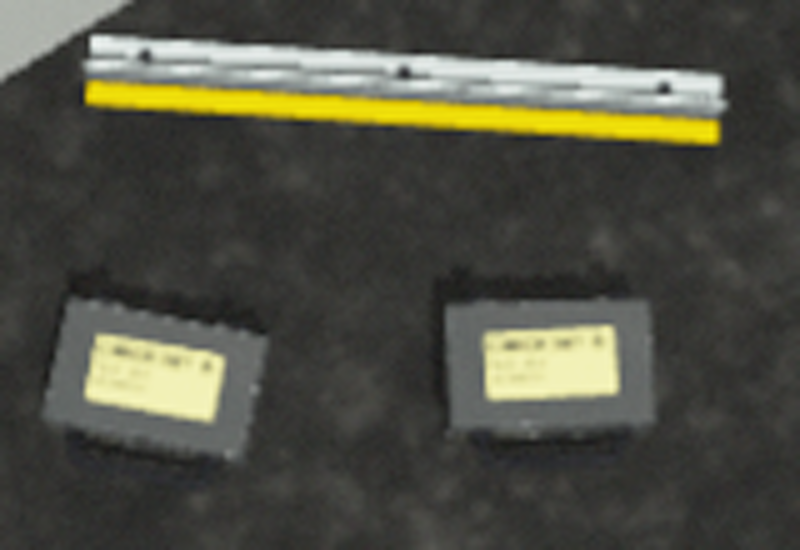

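Crop: left case lid corners (68,297),(268,335),(240,460),(45,422); right (447,302),(648,298),(656,428),(450,432); tape far edge (87,82)–(719,119), near edge (86,106)–(719,145).

```bash
python3 - <<'E'
from h import *
np.set_printoptions(precision=4,suppress=True)
g=lambda L,h:np.array([ray('top',260+(u-2)/5,165+(v-2)/5,h) for u,v in L])
for L in([(68,297),(268,335),(240,460),(45,422)],[(447,302),(648,298),(656,428),(450,432)]):
    P=g(L,.045); c=P.mean(0); w=(P[0]+P[3]-P[1]-P[2])/2; dd=(P[0]+P[1]-P[2]-P[3])/2
    yw=np.arctan2(-w[0],w[1]); yd=np.arctan2(dd[1],dd[0])
    print(c,np.linalg.norm(w),np.linalg.norm(dd),np.degrees([yw,yd]))
    x=np.array([np.cos(yw),np.sin(yw)]); print(' handle',c[:2]-.048*x,'edge',c[:2]+.0375*x)
for L in([(87,82),(719,119)],[(86,106),(719,145)]):
    P=g(L,0); w=P[0]-P[1]; print(P,np.linalg.norm(w),np.degrees(np.arctan2(-w[0],w[1])))
E
```

```text
[ 0.4961 -0.0082  0.045 ] 0.10288175606609311 0.0656311928805252 [-11.4096 -11.0701]
 handle [0.4491 0.0013] edge [ 0.5329 -0.0156]
[ 0.5016 -0.2097  0.045 ] 0.10373478162446365 0.06717310693589669 [0.7177 1.1241]
 handle [ 0.4536 -0.2103] edge [ 0.5391 -0.2092]
[[ 0.6654  0.0331  0.    ]
 [ 0.6421 -0.3071  0.    ]] 0.34098577152610615 -3.923341710756665
[[ 0.6521  0.0335  0.    ]
 [ 0.6277 -0.3066  0.    ]] 0.34095590737288256 -4.093972213239274
```

```bash
cat >> h.py <<'E'
from scipy.spatial.transform import Rotation as Ro
def tool():
    o=monitor.get_obs(); q=np.array(o['tcp_rot']); return np.array(o['eef_pos']),Ro.from_quat(q[[1,2,3,0]]),o
def goal(psi,s,flip=0):  # psi,s deg: heading, slant below horizontal ; flip: tool x up
    p=np.radians(psi);s=np.radians(s)
    z=np.array([np.cos(s)*np.cos(p),np.cos(s)*np.sin(p),-np.sin(s)]);y=np.array([-np.sin(p),np.cos(p),0])*(-1 if flip else 1)
    return Ro.from_matrix(np.c_[np.cross(y,z),y,z])
E
python3 - <<'E'
from h import *
np.set_printoptions(precision=4,suppress=True)
p,R,o=tool(); c=cams.get_calibration('wrist'); Rc=np.array(c['R']); cp=-Rc.T@np.array(c['t'])
print('cam in tool',R.inv().apply(cp-p), 'view dir',R.inv().apply(Rc[2]))
for f in(0,1): print(f,(goal(-11.2,90,f)*R.inv()).as_rotvec(degrees=True),(goal(-11.2,45,f)*R.inv()).as_rotvec(degrees=True))
E
```

```text
cam in tool [ 0.0806  0.0005 -0.132 ] view dir [-0.3107  0.0007  0.9505]
0 [ 0.0969 -0.0138  3.0541] [ -9.823  -43.9121   2.9338]
1 [  -0.0212   -0.1496 -176.9458] [  66.1512  -15.0835 -163.713 ]
```

```bash
A='.217 -.208 0 0 0 -.0787'; 
python3 -m crank '.217 -.208 0 0 0 -.0787;.217 -.208 0 0 0 -.0787;.217 -.208 0 0 0 -.0787;.217 -.208 0 0 0 -.0787;.217 -.208 0 0 0 -.0787' 255 20
python3 -m crank '.217 -.208 0 0 0 -.0787;.217 -.208 0 0 0 -.0787;.217 -.208 0 0 0 -.0787;.217 -.208 0 0 0 -.0787;.217 -.208 0 0 0 -.0787'
python3 -c "
from h import *
p,R,o=tool();print(o['t'],p,(goal(-11.2,90,1)*R.inv()).as_rotvec(degrees=True),o['qpos'].round(2))"
```

```text
t: 0.52
eef_pos: [0.2911, 0.5036, 0.2419]
tcp_rot: [-0.0, 0.423, 0.906, -0.0]
force: [1.6, 0.0, -0.6]
opening: 0.0252
grasp_force: 0.0
t: 0.93
eef_pos: [0.4213, 0.3788, 0.2421]
tcp_rot: [-0.0, 0.678, 0.735, -0.0]
force: [0.8, 0.0, -1.0]
opening: -0.0002
grasp_force: 0.0
0.9333 [0.42130748 0.37879638 0.24205081] [-7.37429225e-03 -2.99832261e-02 -1.05768932e+02] [-1.01  0.14  0.26  1.67 -0.04  1.33 -0.67]
```

```bash

python3 -m crank '-.011 -.206 0 0 0 -.0783;-.011 -.206 0 0 0 -.0783;-.011 -.206 0 0 0 -.0783;-.011 -.206 0 0 0 -.0783;-.011 -.206 0 0 0 -.0783' >/dev/null
python3 -m crank '-.011 -.206 0 0 0 -.0783;-.011 -.206 0 0 0 -.0783;-.011 -.206 0 0 0 -.0783;-.011 -.206 0 0 0 -.0783;-.011 -.206 0 0 0 -.0783' >/dev/null
python3 -m crank '-.011 -.203 0 0 0 -.0783;-.011 -.203 0 0 0 -.0783;-.011 -.203 0 0 0 -.0783;-.011 -.203 0 0 0 -.0783;-.011 -.203 0 0 0 -.0783'
python3 -m crank '-.01 0 -.1 -.0086 -.0436 0;-.01 0 -.1 -.0086 -.0436 0;-.01 0 -.1 -.0086 -.0436 0;-.01 0 -.1 -.0086 -.0436 0;-.01 0 -.1 -.0086 -.0436 0'
python3 -m crank '-.01 0 -.1 -.0086 -.0436 0;-.01 0 -.1 -.0086 -.0436 0;-.01 0 -.1 -.0086 -.0436 0;-.01 0 -.1 -.0086 -.0436 0;-.01 0 -.1 -.0086 -.0436 0'
python3 -c "
from h import *
p,R,o=tool();print(o['t'],p,(goal(-11.2,50,1)*R.inv()).as_rotvec(degrees=True),o['qpos'].round(2),o['force']); snap('wrist','w1')"
```

```text
t: 2.18
eef_pos: [0.4001, 0.0102, 0.2421]
tcp_rot: [-0.0, 0.995, -0.097, -0.0]
force: [0.3, -0.0, 0.8]
opening: 0.0
grasp_force: 0.0
t: 2.6
eef_pos: [0.4235, 0.0136, 0.2005]
tcp_rot: [0.01, 0.989, -0.094, 0.11]
force: [0.1, -0.8, -0.7]
opening: -0.0001
grasp_force: 0.0
t: 3.02
eef_pos: [0.4605, 0.021, 0.1183]
tcp_rot: [0.032, 0.959, -0.092, 0.265]
force: [0.2, -1.6, 0.3]
opening: -0.0
grasp_force: 0.0
3.0167 [0.46051156 0.02101948 0.11834718] [-1.02060958e+00 -9.05911284e+00  6.30474240e-03] [-0.09 -0.3  -0.18  2.44  0.38  0.54 -2.32] [ 0.15738569 -1.55162137  0.281818  ]
```

View pics/w1.png

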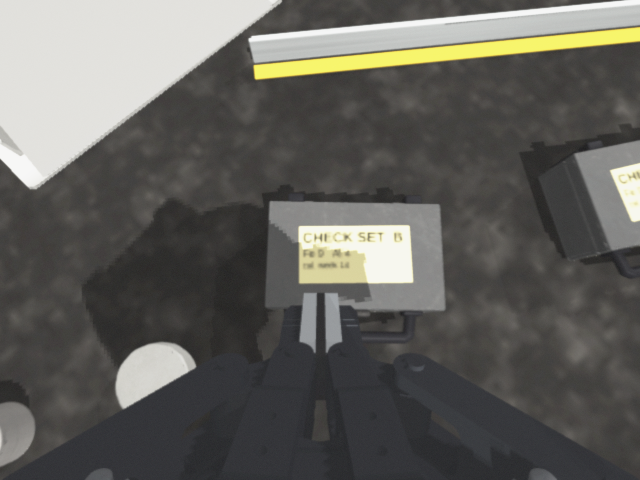

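The wrist view shows case A's handle bar at (385,335) and the fingers at (320,300). Joints 2 and 4 are at their limits, so A needs a steeper slant. Case B is farther out, so I'll do that one first.

```bash
cat >> h.py <<'E'
def delta(x,y,z,psi,s,flip=1):
    p,R,o=tool(); sh=(np.array([x,y,z])-p)/.12; r=(goal(psi,s,flip)*R.inv()).as_rotvec()/(np.pi/2)
    print('t %.2f'%o['t'],'p',p.round(4),'shift',sh.round(3),'turn',r.round(4),'q',o['qpos'].round(2),'F',o['force'].round(1))
E
python3 -c "
from h import *
delta(.4262,-.2151,.14,10,75)"
```

```text
t 3.07 p [0.4597 0.0216 0.1168] shift [-0.279 -1.973  0.193] turn [0.0106 0.1779 0.2322] q [-0.1  -0.3  -0.18  2.45  0.39  0.54 -2.33] F [ 3.2  1.3 -2.2]
```

```bash

python3 -m crank '-.02 -.197 .06 .001 .0178 .0232;-.02 -.197 .06 .001 .0178 .0232;-.02 -.197 .03 .001 .0178 .0232;-.03 -.197 .02 .001 .0178 .0232;-.03 -.197 .02 .001 .0178 .0232' >/dev/null
python3 -m crank '-.03 -.197 0 .001 .0178 .0232;-.03 -.197 0 .001 .0178 .0232;-.03 -.197 0 .001 .0178 .0232;-.03 -.197 0 .001 .0178 .0232;-.03 -.197 0 .001 .0178 .0232' >/dev/null
python3 -c "
from h import *
delta(.4262,-.2151,.0206,10,75); snap('wrist','w2')"
```

```text
t 3.90 p [ 0.4343 -0.2041  0.1344] shift [-0.067 -0.092 -0.948] turn [0.0036 0.0035 0.0111] q [ 0.04 -0.13  0.43  2.18 -0.13  0.86 -0.86] F [-0.1  0.5  0.3]
```

View pics/w2.png

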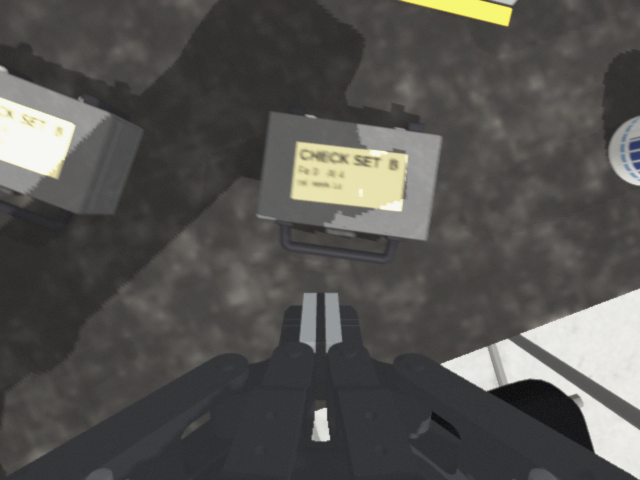

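Handle bar of B runs from about (285,246) to (391,259), its middle at (338,253).

```bash

python3 -c "
from h import *
for u,v in((285,246),(338,253),(391,259)): print(ray('wrist',u,v,.027).round(4))"
python3 -m crank '-.013 -.018 -.12 0 0 .002;-.013 -.018 -.12 0 0 .002;-.013 -.018 -.12 0 0 .002;-.013 -.018 -.12 0 0 .002;-.013 -.018 -.1 0 0 .002' >/dev/null
python3 -m crank '0 0 -.1 0 0 0;0 0 -.1 0 0 0;0 0 -.07 0 0 0;0 0 -.05 0 0 0;0 0 -.03 0 0 0' >/dev/null
python3 -c "
from h import *
delta(.4399,-.2127,.0179,10,50)"
```

```text
[ 0.4532 -0.1837  0.027 ]
[ 0.4539 -0.2187  0.027 ]
[ 0.4553 -0.2537  0.027 ]
t 4.78 p [ 0.4267 -0.2137  0.0217] shift [ 0.11   0.008 -0.031] turn [ 0.0518 -0.2703  0.0037] q [ 0.06  0.07  0.49  2.28 -0.35  0.62 -0.59] F [0.  0.9 0.3]
```

```bash

python3 -m crank '.022 0 -.006 .0104 -.0541 0;.022 0 -.006 .0104 -.0541 0;.022 0 -.006 .0104 -.0541 0;.022 0 -.006 .0104 -.0541 0;.022 0 -.006 .0104 -.0541 0'
python3 -c "
from h import *
delta(.4399,-.2147,.0179,10,50)"
```

```text
t: 5.2
eef_pos: [0.4376, -0.2104, 0.0192]
tcp_rot: [-0.03, 0.951, 0.083, 0.297]
force: [-0.5, -0.1, -0.1]
opening: 0.0002
grasp_force: 0.0
t 5.20 p [ 0.4376 -0.2104  0.0192] shift [ 0.019 -0.036 -0.011] turn [ 0.0049 -0.0589 -0.0014] q [ 0.24  0.07  0.49  2.43 -1.16  0.55  0.32] F [-0.5 -0.1 -0.1]
```

```bash

python3 -m crank '.01 -.018 0 0 0 0;.009 -.018 0 0 0 0;0 0 0 0 0 0;.008 0 .034 0 0 0;.010 0 .033 0 0 0'
python3 -m crank '.012 0 .033 0 0 0;.014 0 .032 0 0 0;.016 0 .031 0 0 0;.016 0 .029 0 0 0;.017 0 .028 0 0 0'
python3 -c "
from h import *
delta(.4399,-.2147,.0179,10,50)
im,d=snap('scene','s1'); cv2.imwrite('pics/s1c.png',cv2.resize(im[170:320,220:420],None,fx=4,fy=4))"
```

```text
t: 5.62
eef_pos: [0.4416, -0.2141, 0.0265]
tcp_rot: [-0.031, 0.952, 0.083, 0.294]
force: [-1.7, -0.0, -1.4]
opening: 0.0001
grasp_force: 0.7
t: 6.03
eef_pos: [0.4504, -0.2139, 0.045]
tcp_rot: [-0.031, 0.952, 0.083, 0.294]
force: [-0.3, -0.2, -1.1]
opening: -0.0001
grasp_force: 0.7
t 6.03 p [ 0.4504 -0.2139  0.045 ] shift [-0.088 -0.006 -0.226] turn [ 0.0042 -0.0622 -0.0019] q [ 0.22  0.03  0.49  2.39 -1.02  0.56  0.15] F [-0.3 -0.2 -1.1]
```

View pics/s1c.png

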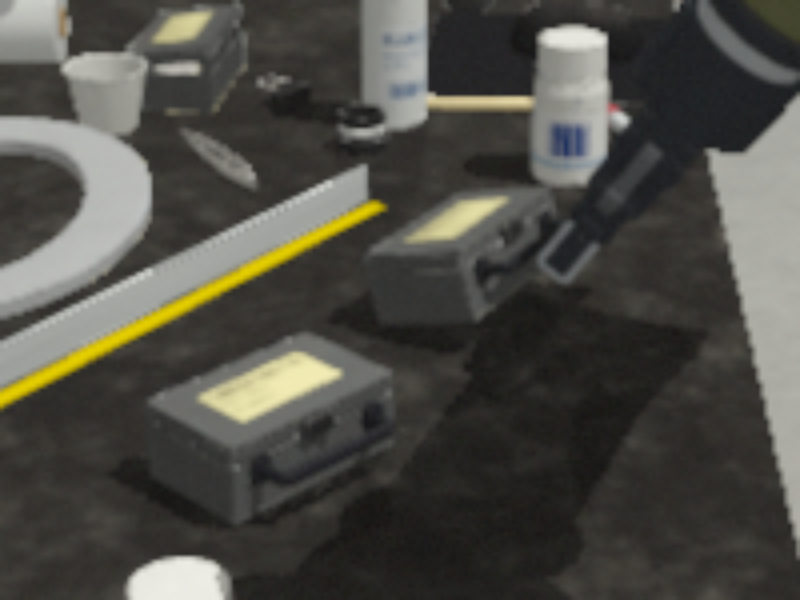

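Case B is tilting cleanly: the tip is under the bar at (570,255) in the crop and its front is raised. I'll continue the arc.

```bash

python3 -m crank '.018 0 .028 0 0 0;.019 0 .027 0 0 0;.021 0 .025 0 0 0;.022 0 .023 0 0 0;.024 0 .022 0 0 0' | grep force:
python3 -m crank '.023 0 .022 0 0 0;.025 0 .021 0 0 0;.025 0 .02 0 0 0;.027 0 .019 0 0 0;.027 0 .018 0 0 0' | grep force:
python3 -m crank '.028 0 .017 0 0 0;.029 0 .015 0 0 0;.029 0 .014 0 0 0;.03 0 .012 0 0 0;.03 0 .011 0 0 0' | grep force:
python3 -m crank '.025 0 .009 0 0 0;.025 0 .008 0 0 0;.02 0 .005 0 0 0;.02 0 .004 0 0 0;.015 0 .003 0 0 0'
python3 -c "
from h import *
delta(.4399,-.2147,.0179,10,50)
im,d=snap('scene','s2'); cv2.imwrite('pics/s2c.png',cv2.resize(im[170:320,220:420],None,fx=4,fy=4))"
```

```text
force: [-0.9, 0.0, 0.1]
grasp_force: 0.7
force: [-1.6, 0.3, 0.4]
grasp_force: 0.4
force: [-0.1, -0.4, 0.5]
grasp_force: 0.2
t: 7.75
eef_pos: [0.5083, -0.2141, 0.0834]
tcp_rot: [-0.031, 0.952, 0.083, 0.294]
force: [-0.9, -0.1, -0.7]
opening: -0.0001
grasp_force: 0.1
t 7.75 p [ 0.5083 -0.2141  0.0834] shift [-0.57  -0.005 -0.546] turn [ 0.0043 -0.0622 -0.0017] q [ 0.17  0.04  0.45  2.27 -0.89  0.58 -0.08] F [-0.9 -0.1 -0.7]
```

View pics/s2c.png

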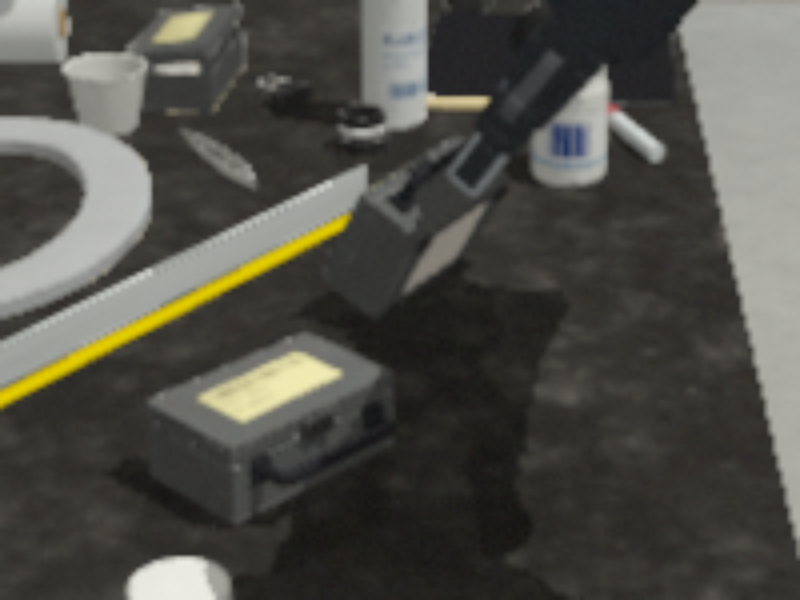

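```bash

python3 -m crank '.012 0 .002 0 0 0;.012 0 .002 0 0 0;.012 0 .001 0 0 0;.012 0 .001 0 0 0;.012 0 0 0 0 0' | grep force:
python3 -m crank '.012 0 0 0 0 0;.012 0 0 0 0 0;.012 0 0 0 0 0;0 0 0 0 0 0;0 0 0 0 0 0'
python3 -m crank '-.08 -.01 0 0 0 0;-.1 -.01 0 0 0 0;-.12 -.01 0 0 0 0;-.12 -.01 .05 0 0 0;-.1 -.01 .1 0 0 0'
python3 -c "
from h import *
delta(.4225,.0066,.022,-11.2,80)
im,d=snap('scene','s3'); cv2.imwrite('pics/s3c.png',cv2.resize(im[170:320,220:420],None,fx=4,fy=4))"
```

```text
force: [0.1, 0.7, -0.3]
grasp_force: 0.0
t: 8.63
eef_pos: [0.5196, -0.2141, 0.084]
tcp_rot: [-0.031, 0.952, 0.083, 0.294]
force: [0.4, 0.9, 0.3]
opening: 0.0001
grasp_force: 0.0
t: 9.05
eef_pos: [0.4537, -0.2195, 0.1001]
tcp_rot: [-0.032, 0.952, 0.082, 0.293]
force: [-0.0, 0.5, -0.4]
opening: 0.0004
grasp_force: 0.0
t 9.05 p [ 0.4537 -0.2195  0.1001] shift [-0.26   1.884 -0.651] turn [-0.0057  0.2709 -0.2309] q [ 0.21 -0.09  0.48  2.34 -0.76  0.63 -0.13] F [-0.   0.5 -0.4]
```

View pics/s3c.png

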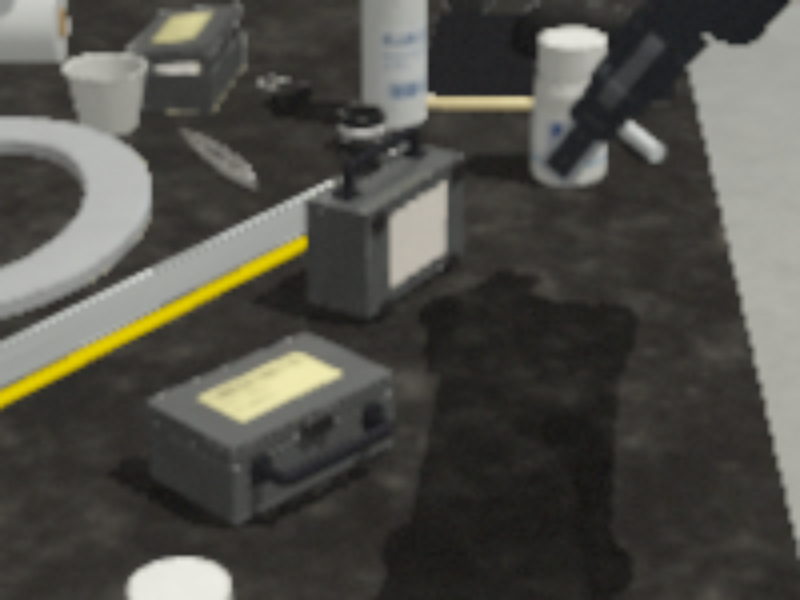

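Case B now stands upright and shows a plain white label at (420,235), so A is the stamped one. For A I need an oblique heading so the folded arm can reach; the script works out the contact pose.

```bash
cat >> h.py <<'E'
def tcpfor(bar,psic,psi,s,L,g):
    p,q,S=np.radians([psi,psic,s]); h=np.array([np.cos(p),np.sin(p),0]);l=np.array([-np.sin(p),np.cos(p),0])
    a=np.cos(S)*h-[0,0,np.sin(S)]; b=np.sin(S)*h+[0,0,np.cos(S)]; u=np.array([-np.sin(q),np.cos(q),0])
    n=np.cross(a,u); n/=np.linalg.norm(n); n=n*np.sign(n[2]); 
    return np.array(bar)-(3.5e-3+g)*n-((.011-L)*a+.011*b+.0145*l), n
E
python3 -c "
from h import *
print(tcpfor([.4491,.0013,.027],-11.2,-58,50,.009,.0015))
delta(.4491-.0285,.0013+.006,.13,-58,75)"
```

```text
(array([0.42740362, 0.0026946 , 0.01897101]), array([ 0.85061548, -0.1684264 ,  0.49808217]))
t 9.10 p [ 0.4537 -0.2212  0.103 ] shift [-0.276  1.904  0.225] turn [ 0.0864  0.2125 -0.7457] q [ 0.22 -0.1   0.48  2.34 -0.75  0.63 -0.13] F [-0.8 -1.8  1.1]
```

```bash

python3 -m crank '-.028 .19 .05 .0086 .0213 -.0746;-.028 .19 .04 .0086 .0213 -.0746;-.028 .19 .04 .0086 .0213 -.0746;-.028 .19 .04 .0086 .0213 -.0746;-.028 .19 .04 .0086 .0213 -.0746' >/dev/null
python3 -m crank '-.028 .19 .02 .0086 .0213 -.0746;-.028 .19 0 .0086 .0213 -.0746;-.028 .19 0 .0086 .0213 -.0746;-.028 .19 0 .0086 .0213 -.0746;-.028 .19 0 .0086 .0213 -.0746' >/dev/null
python3 -c "
from h import *
delta(.4491-.0285,.0013+.006,.022,-58,75); snap('wrist','w3')"
```

```text
t 9.93 p [ 0.4357 -0.0832  0.113 ] shift [-0.126  0.754 -0.758] turn [ 0.0119  0.0876 -0.3235] q [ 0.45 -0.27 -0.34  2.37 -0.03  0.65 -1.97] F [0.9 0.4 0.6]
```

View pics/w3.png

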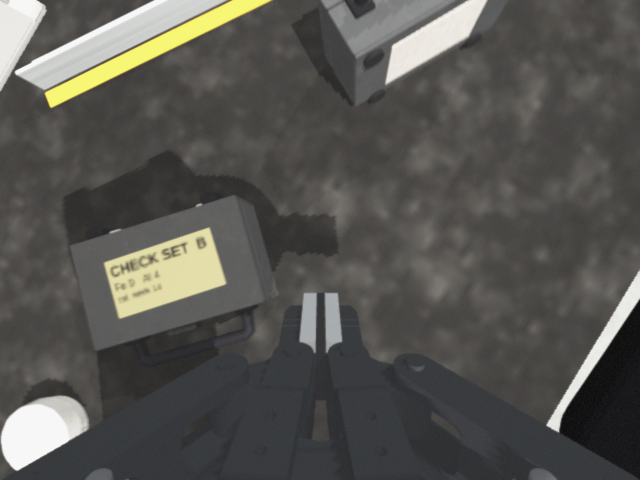

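Joint-speed limits cut that move short. The picture helps anyway: handle A's bar runs from about (143,359) to (251,337), its middle near (198,349).

```bash

python3 -c "
from h import *
for u,v in((143,359),(198,349),(251,337)): print(ray('wrist',u,v,.027).round(4))
delta(.4491-.0285,.0013+.006,.13,-58,75)"
python3 -m crank '-.008 .08 .03 .001 .0087 -.032;-.012 .08 .03 .001 .0087 -.032;-.012 .08 .03 .001 .0087 -.032;-.012 .08 .02 .001 .0087 -.032;-.012 .08 0 .001 .0087 -.032' >/dev/null
python3 -m crank '-.012 .07 0 .001 .0087 -.032;-.012 .07 0 .001 .0087 -.032;-.012 .07 0 .001 .0087 -.032;-.012 .07 0 .001 .0087 -.032;-.012 .07 0 .001 .0087 -.032' >/dev/null
python3 -c "
from h import *
delta(.4491-.0285,.0013+.006,.13,-58,75)"
```

```text
[0.461  0.0425 0.027 ]
[0.4501 0.0084 0.027 ]
[ 0.441  -0.0244  0.027 ]
t 9.98 p [ 0.437  -0.0792  0.1137] shift [-0.136  0.721  0.136] turn [ 0.0107  0.0883 -0.3224] q [ 0.45 -0.27 -0.35  2.37 -0.03  0.65 -1.98] F [1.7 4.8 0.5]
t 10.82 p [0.4233 0.0022 0.1275] shift [-0.022  0.043  0.021] turn [ 0.0016  0.0072 -0.0268] q [ 0.92 -0.27 -1.06  2.2   0.01  0.94 -2.69] F [0.1 0.1 0.5]
```

```bash

python3 -m crank '-.004 .01 -.15 0 0 0;-.004 .01 -.15 0 0 0;-.004 .01 -.15 0 0 0;-.004 .01 -.12 0 0 0;-.004 .01 -.1 0 0 0' >/dev/null
python3 -m crank '0 .003 -.08 0 0 0;0 .003 -.06 0 0 0;0 0 -.04 0 0 0;0 0 -.03 0 0 0;0 0 0 0 0 0' >/dev/null
python3 -c "
from h import *
delta(.4215,.009,.022,-55,75)
print(tcpfor([.4500,.004,.027],-11.2,-55,50,.009,.0015))
delta(.4285,.0055,.019,-55,50)"
```

```text
t 11.65 p [0.4015 0.0019 0.041 ] shift [ 0.167  0.059 -0.159] turn [-0.0065  0.0174  0.0007] q [ 1.22 -0.25 -1.38  2.34 -0.03  0.71 -2.69] F [-0.1 -0.4  0.6]
(array([0.42835633, 0.0044695 , 0.01887127]), array([ 0.8390713 , -0.16614059,  0.51803152]))
t 11.65 p [0.4015 0.0019 0.041 ] shift [ 0.225  0.03  -0.184] turn [-0.2339 -0.142  -0.0032] q [ 1.22 -0.25 -1.38  2.34 -0.03  0.71 -2.69] F [-0.1 -0.4  0.6]
```

The oblique heading drives joints 3 and 7 to their limits. I'll back out and use a straight, steeper approach for A instead.

```bash

python3 -m crank '.02 0 .12 0 0 0;.03 0 .12 0 0 0;.03 0 .12 0 0 .03;.03 0 .12 0 0 .05;.03 0 .12 0 0 .05' >/dev/null
python3 -m crank '.02 0 .05 0 0 .05;.02 0 .03 0 0 .05;.02 0 0 0 0 .05;.02 0 0 0 0 .05;.02 0 0 0 0 .05' >/dev/null
python3 -c "
from h import *
delta(.43,.006,.13,-10,78)"
```

```text
t 12.48 p [0.4311 0.002  0.1234] shift [-0.01   0.034  0.055] turn [-0.0075  0.0422  0.1189] q [ 0.63 -0.27 -0.69  2.28 -0.12  0.81 -1.92] F [-0.3  0.5 -0.9]
```

```bash

python3 -m crank '-.01 .01 0 -.0015 .0084 .024;-.01 .01 0 -.0015 .0084 .024;-.01 .01 0 -.0015 .0084 .024;-.01 .01 0 -.0015 .0084 .024;-.01 .01 0 -.0015 .0084 .024' >/dev/null
python3 -m crank '-.003 0 -.12 0 0 0;-.003 0 -.12 0 0 0;-.003 0 -.12 0 0 0;-.003 0 -.12 0 0 0;-.003 0 -.1 0 0 0' >/dev/null
python3 -m crank '0 0 -.08 0 0 0;0 0 -.08 0 0 0;0 0 -.05 0 0 0;0 0 -.03 0 0 0;0 0 0 0 0 0' >/dev/null
python3 -c "
from h import *
delta(.4232,.008,.022,-10,78); delta(.4362,.0055,.018,-10,70)"
```

```text
t 13.73 p [0.4225 0.0076 0.024 ] shift [ 0.006  0.003 -0.017] turn [-0.0001 -0.001   0.002 ] q [ 0.62 -0.03 -0.73  2.35  0.07  0.62 -1.92] F [-0.9  1.1 -0.6]
t 13.73 p [0.4225 0.0076 0.024 ] shift [ 0.114 -0.017 -0.05 ] turn [-0.0157 -0.0885  0.002 ] q [ 0.62 -0.03 -0.73  2.35  0.07  0.62 -1.92] F [-0.9  1.1 -0.6]
```

```bash

python3 -m crank '.023 -.004 -.012 -.0037 -.0215 0;.023 -.004 -.012 -.0037 -.0215 0;.023 -.004 -.01 -.0037 -.0215 0;.023 -.004 -.008 -.0037 -.0215 0;.023 -.004 -.008 -.0037 -.0215 0'
python3 -c "
from h import *
delta(.4362,.0055,.018,-10,68)"
```

```text
t: 14.15
eef_pos: [0.4382, 0.0065, 0.0195]
tcp_rot: [0.016, 0.978, -0.086, 0.189]
force: [-0.1, -0.5, 0.6]
opening: 0.0003
grasp_force: 0.0
t 14.15 p [0.4382 0.0065 0.0195] shift [-0.016 -0.009 -0.012] turn [-0.0007 -0.0008  0.    ] q [ 0.76 -0.1  -0.9   2.45  0.11  0.39 -1.99] F [-0.1 -0.5  0.6]
```

```bash

python3 -m crank '.006 -.001 .034 0 0 0;.010 -.002 .033 0 0 0;.012 -.002 .033 -.0019 -.0098 0;.014 -.003 .032 -.0019 -.0098 0;.016 -.003 .031 -.0019 -.0098 0'
python3 -m crank '.016 -.003 .029 -.0019 -.0098 0;.017 -.003 .028 -.0019 -.0098 0;.018 -.004 .028 -.0019 -.0098 0;.019 -.004 .027 -.0019 -.0098 0;.021 -.004 .025 -.0019 -.0098 0'
python3 - <<'E'
from h import *
delta(.4362,.0055,.018,-10,60)
im,d=snap('scene','s4'); d0=np.load('pics/scene0.npy')
# points of case A body: height map around the lid
c=cams.get_calibration('scene');R=np.array(c['R']);t=np.array(c['t'])
def cloud(d):
    v,u=np.mgrid[225:310,245:335]; z=d[225:310,245:335]; X=np.stack([(u-c['cx'])/c['fx']*z,(v-c['cy'])/c['fy']*z,z],-1).reshape(-1,3)
    return (X-t)@R
for D in(d0,d):
    P=cloud(D); k=(P[:,0]>.43)&(P[:,0]<.6)&(abs(P[:,1]+.01)<.075)&(P[:,2]>.012)&(P[:,2]<.12); P=P[k]
    for y in(-.03,.0,.02):
        q=P[abs(P[:,1]-y)<.006]; print(y,len(q),q.min(0).round(3),q.max(0).round(3),'x at zmax',q[q[:,2].argmax(),0].round(3))
E
```

```text
t: 14.57
eef_pos: [0.445, 0.0042, 0.0387]
tcp_rot: [0.019, 0.974, -0.087, 0.21]
force: [-3.4, 0.2, 0.2]
opening: 0.0
grasp_force: 1.5
t: 14.98
eef_pos: [0.464, 0.0021, 0.0578]
tcp_rot: [0.024, 0.965, -0.087, 0.246]
force: [-1.5, -0.5, -0.6]
opening: -0.0002
grasp_force: 0.5
t 14.98 p [0.464  0.0021 0.0578] shift [-0.231  0.028 -0.332] turn [-0.0009 -0.0161  0.0039] q [ 1.04 -0.3  -1.13  2.45 -0.35  0.36 -1.58] F [-1.5 -0.5 -0.6]
-0.03 178 [ 0.44  -0.036  0.018] [ 0.523 -0.024  0.046] x at zmax 0.485
0.0 182 [ 0.445 -0.006  0.018] [0.53  0.006 0.046] x at zmax 0.475
0.02 186 [0.447 0.014 0.019] [0.542 0.026 0.046] x at zmax 0.506
-0.03 10 [ 0.431 -0.036  0.027] [ 0.546 -0.025  0.083] x at zmax 0.431
0.0 162 [ 0.43  -0.005  0.026] [0.552 0.006 0.091] x at zmax 0.43
0.02 269 [0.43  0.014 0.029] [0.555 0.026 0.112] x at zmax 0.445
```

```bash
cat >> h.py <<'E'
def lid(f,box=(225,310,240,335),lo=(20,60,120),hi=(35,255,255)):
    im=cv2.imread(f'pics/{f}.png');d=np.load(f'pics/{f}.npy');c=cams.get_calibration('scene');r0,r1,c0,c1=box
    m=np.zeros(d.shape,bool);m[r0:r1,c0:c1]=cv2.inRange(cv2.cvtColor(im,cv2.COLOR_BGR2HSV),lo,hi)[r0:r1,c0:c1]>0
    v,u=np.nonzero(m&(d>0));z=d[v,u];X=np.c_[(u-c['cx'])/c['fx']*z,(v-c['cy'])/c['fy']*z,z];P=(X-np.array(c['t']))@np.array(c['R'])
    n=np.linalg.svd(P-np.median(P,0))[2][2];print(f,len(P),'centre',np.median(P,0).round(4),'normal',(n*np.sign(n[2])).round(3))
E
python3 -c "
from h import *
lid('scene0');lid('s4')"
```

```text
scene0 629 centre [ 0.5134 -0.0581  0.0425] normal [0.308 0.002 0.952]
s4 257 centre [ 0.6471 -0.1325 -0.0008] normal [ 0.348 -0.026  0.937]
```

```bash
sed -i "s/    n=np.linalg/    P=P[(P[:,2]>.02)\&(abs(P[:,1]+.01)<.06)\&(P[:,0]<.6)]\n    n=np.linalg/" h.py
python3 -c "
from h import *
lid('scene0',hi=(35,200,255));lid('s4',hi=(35,200,255))"
```

```text
scene0 291 centre [ 0.4957 -0.0058  0.044 ] normal [-0.002  0.001  1.   ]
s4 2 centre [ 0.5298 -0.0172  0.0524] normal [-0.916  0.387  0.101]
```

```bash

python3 -m crank '.021 -.004 .023 0 0 0;.023 -.005 .022 0 0 0;.024 -.005 .021 0 0 0;.025 -.005 .02 0 0 0;.026 -.005 .019 0 0 0' |grep -v open
python3 -m crank '.026 -.005 .017 0 0 0;.027 -.005 .016 0 0 0;.028 -.006 .015 0 0 0;.029 -.006 .013 0 0 0;.029 -.006 .012 0 0 0' |grep -v open
python3 -c "
from h import *
delta(.4362,.0055,.018,-10,61)"
```

```text
t: 15.45
eef_pos: [0.4784, -0.0004, 0.0703]
tcp_rot: [0.023, 0.965, -0.086, 0.245]
force: [-1.0, -0.8, -1.0]
grasp_force: 0.3
t: 15.87
eef_pos: [0.495, -0.0039, 0.0788]
tcp_rot: [0.024, 0.965, -0.087, 0.245]
force: [0.2, 0.3, 0.1]
grasp_force: 0.2
t 15.87 p [ 0.495  -0.0039  0.0788] shift [-0.49   0.079 -0.507] turn [ 0.001  -0.0057  0.0034] q [ 1.14 -0.27 -1.18  2.37 -0.29  0.4  -1.6 ] F [0.2 0.3 0.1]
```

```bash

python3 -m crank '.021 -.004 .007 0 0 0;.02 -.004 .006 0 0 0;.019 -.004 .005 0 0 0;.017 -.003 .004 0 0 0;.015 -.003 .003 0 0 0' |grep force
python3 -m crank '.012 -.002 .002 0 0 0;.012 -.002 .002 0 0 0;.012 -.002 .001 0 0 0;.012 -.002 .001 0 0 0;.012 -.002 0 0 0 0' | grep force
python3 -m crank '.012 -.002 0 0 0 0;.012 -.002 0 0 0 0;.012 -.002 0 0 0 0;0 0 0 0 0 0;0 0 0 0 0 0' |grep -v open
python3 - <<'E'
from h import *
im,d=snap('scene','s5')
hsv=cv2.cvtColor(im,cv2.COLOR_BGR2HSV); m=cv2.inRange(hsv,(45,80,40),(85,255,255)); m[:,:240]=0; m[:,400:]=0; m[:170]=0;m[330:]=0
n,l,s,ce=cv2.connectedComponentsWithStats(m); print(s,ce); delta(.5,0,.1,-4,80)
E
```

```text
force: [0.1, 0.2, 0.3]
grasp_force: 0.1
force: [1.2, -0.7, -0.5]
grasp_force: 0.0
t: 17.12
eef_pos: [0.5171, -0.0079, 0.0822]
tcp_rot: [0.023, 0.965, -0.087, 0.245]
force: [-0.2, 0.4, -0.1]
grasp_force: 0.0
[[     0      0    640    480 307074]
 [   268    255     14     17    126]] [[319.51860138 239.49045833]
 [274.16666667 262.75396825]]
t 17.17 p [ 0.5171 -0.008   0.0822] shift [-0.142  0.066  0.148] turn [0.0275 0.2036 0.0691] q [ 1.27 -0.21 -1.3   2.32 -0.2   0.4  -1.66] F [-0.8  0.3 -0.4]
```

The green stamp shows at (274,263) on the case I just tipped (A). Next I'll retreat, then measure A's pose and the clearance near the monitor.

```bash

python3 -m crank '-.08 .016 0 0 0 0;-.1 .02 0 0 0 0;-.1 .02 .03 0 0 0;-.1 .01 0 0 0 0;-.05 .01 0 0 0 0' 110 |grep -v open
python3 - <<'E'
from h import *
im,d=snap('scene','s6'); cv2.imwrite('pics/s6c.png',cv2.resize(im[170:320,200:420],None,fx=3.6,fy=3.6))
c=cams.get_calibration('scene');R=np.array(c['R']);t=np.array(c['t']);v,u=np.mgrid[0:480,0:640]
P=((np.stack([(u-c['cx'])/c['fx']*d,(v-c['cy'])/c['fy']*d,d],-1)-t)@R)
hsv=cv2.cvtColor(im,cv2.COLOR_BGR2HSV)
def pl(k,n):
    Q=P[k]; m=np.median(Q,0); Q=Q[np.linalg.norm(Q-m,axis=1)<.06]; w=np.linalg.svd(Q-Q.mean(0))[2][2]; w*=-np.sign(w[0]); print(n,len(Q),Q.mean(0).round(4),w.round(3),'yaw',np.degrees(np.arctan2(-w[1],-w[0])).round(1))
g=(cv2.inRange(hsv,(45,80,40),(85,255,255))>0)&(P[...,0]>.45)&(P[...,0]<.62)&(abs(P[...,1])<.07); pl(g,'stamp')
for n,y in(('A',-.02),('B',-.21)):
    wl=(hsv[...,2]>130)&(hsv[...,1]<70)&(P[...,0]>.48)&(P[...,0]<.6)&(abs(P[...,1]-y)<.06)&(P[...,2]>.02)&(P[...,2]<.075); pl(wl,n+' label')
d2=np.load('pics/top0.npy');c=cams.get_calibration('top');P=((np.stack([(u-c['cx'])/c['fx']*d2,(v-c['cy'])/c['fy']*d2,d2],-1)-np.array(c['t']))@np.array(c['R']))
k=(P[...,2]>.06)&(P[...,2]<.3)&(abs(P[...,1])<.15)&(P[...,0]>.56)&(d2>0);print('obst xmin',P[k].min(0),P[k][P[k][:,0].argmin()])
delta(.5,0.,.1,-6,65)
E
```

```text
t: 17.58
eef_pos: [0.4641, 0.0008, 0.0855]
tcp_rot: [0.024, 0.965, -0.087, 0.245]
force: [-0.1, 0.2, -0.5]
grasp_force: 0.0
stamp 130 [ 0.5366 -0.0149  0.0368] [-0.978  0.207 -0.002] yaw -11.9
A label 269 [ 0.5389 -0.0103  0.0417] [-0.947  0.248  0.206] yaw -14.7
B label 3 [ 0.5413 -0.2254  0.0344] [-0.512 -0.174  0.841] yaw 18.8
obst xmin [ 0.70160652 -0.14999787  0.06099241] [0.70160652 0.08680682 0.09487575]
t 17.63 p [0.4634 0.0016 0.0849] shift [ 0.305 -0.013  0.126] turn [0.0076 0.0368 0.0472] q [ 0.77 -0.3  -0.86  2.43 -0.19  0.44 -1.72] F [-0.8  1.1 -1.9]
```

View pics/s6c.png

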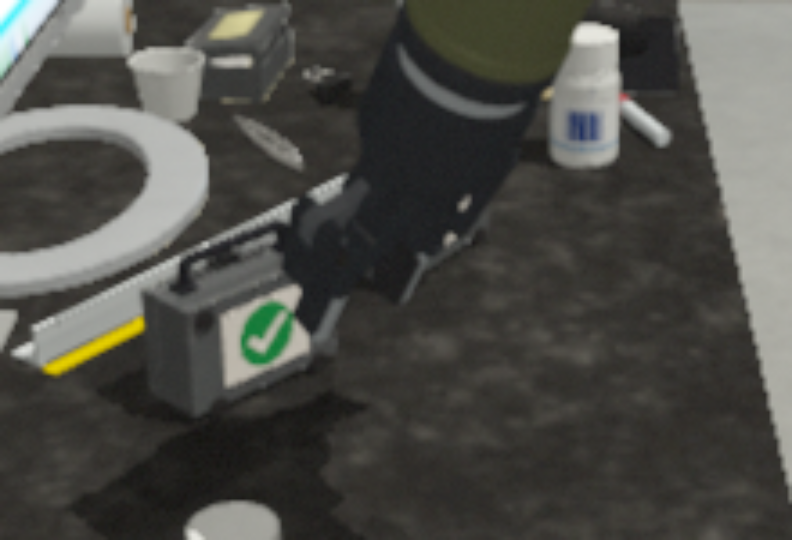

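A stands upright with the stamp facing the robot at crop (268,333): underside near (0.537,-0.015), yaw about -12°. I'll lower two slightly opened fingertips square to the rail at yaw -4° and push low.

```bash

python3 -m crank '.02 -.01 -.02 .0008 .004 .016;.02 -.01 -.02 .0008 .004 .016;.02 -.02 -.04 .001 .008 .016;.02 -.02 -.06 .002 .01 .016;.02 -.02 -.06 .002 .01 0' |grep -v force
python3 -m crank '.02 -.01 -.06 0 0 0;.02 -.01 -.06 0 0 0;.01 0 -.05 0 0 0;0 0 -.03 0 0 0;0 0 0 0 0 0' 
python3 -c "
from h import *
delta(.49,-.0116,.033,-4,66)"
```

```text
t: 18.05
eef_pos: [0.4779, -0.0087, 0.0618]
tcp_rot: [0.008, 0.975, -0.038, 0.218]
opening: 0.0486
t: 18.47
eef_pos: [0.4832, -0.0107, 0.0371]
tcp_rot: [0.007, 0.975, -0.039, 0.217]
force: [-0.5, 0.1, -0.7]
opening: 0.0487
grasp_force: 0.0
t 18.47 p [ 0.4832 -0.0107  0.0371] shift [ 0.057 -0.008 -0.034] turn [-0.0006  0.0126  0.006 ] q [ 0.85 -0.05 -0.9   2.39  0.05  0.35 -1.76] F [-0.5  0.1 -0.7]
```

```bash

python3 -m crank '.042 -.003 -.008 0 0 .001;.042 -.003 -.008 0 0 .001;.042 -.003 -.008 0 0 .001;.042 -.003 -.008 0 0 .001;.042 -.003 -.005 0 0 .001' |grep -E 'eef|force:'
python3 -m crank '.03 -.002 0 0 0 0;.03 -.002 0 0 0 0;.03 -.002 0 0 0 0;.03 -.002 0 0 0 0;.03 -.002 0 0 0 0' |grep -E 'eef|force:'
python3 -m crank '.03 -.002 0 0 0 0;.03 -.002 0 0 0 0;.03 -.002 0 0 0 0;.03 -.002 0 0 0 0;.03 -.002 0 0 0 0' |grep -E 'eef|force:'
cat >> h.py <<'E'
def case(f):
    im,d=snap('scene',f);c=cams.get_calibration('scene');R=np.array(c['R']);t=np.array(c['t']);v,u=np.mgrid[0:480,0:640]
    P=((np.stack([(u-c['cx'])/c['fx']*d,(v-c['cy'])/c['fy']*d,d],-1)-t)@R);hsv=cv2.cvtColor(im,cv2.COLOR_BGR2HSV)
    g=(cv2.inRange(hsv,(45,80,40),(85,255,255))>0)&(P[...,0]>.45)&(P[...,0]<.68)&(abs(P[...,1])<.09)&(d>0);Q=P[g]
    w=np.linalg.svd(Q-Q.mean(0))[2][2]; w*=-np.sign(w[0]); print(f,len(Q),Q.mean(0).round(4),w.round(3),'yaw',np.degrees(np.arctan2(-w[1],-w[0])).round(1))
E
python3 -c "
from h import *
case('s7'); delta(.6,-.02,.033,-4,66)"
```

```text
eef_pos: [0.5093, -0.0128, 0.0338]
force: [-0.3, 0.3, 0.7]
grasp_force: 0.0
eef_pos: [0.5262, -0.0142, 0.0331]
force: [-3.0, 0.4, 1.1]
grasp_force: 1.5
eef_pos: [0.5448, -0.0148, 0.0332]
force: [-2.0, 0.8, -0.6]
grasp_force: 1.1
s7 34 [ 0.5416 -0.0082  0.0496] [-0.711 -0.68   0.18 ] yaw 43.7
t 19.77 p [ 0.5457 -0.0148  0.0336] shift [ 0.452 -0.044 -0.005] turn [-0.0002  0.0139  0.0007] q [ 0.77  0.15 -0.85  2.26  0.45  0.37 -2.07] F [-1.3 -0.1 -1.1]
```

```bash

python3 -m crank '.03 -.002 0 0 0 0;.03 -.002 0 0 0 0;.03 -.002 0 0 0 0;.03 -.002 0 0 0 0;.03 -.002 0 0 0 0' |grep -E 'eef|force:'
python3 -m crank '.03 -.002 0 0 0 0;.03 -.002 0 0 0 0;.03 -.002 0 0 0 0;.03 -.002 0 0 0 0;.03 -.002 0 0 0 0' |grep -E 'eef|force:'
cat >> h.py <<'E'
def topcase(f):
    im,d=snap('top',f);c=cams.get_calibration('top');v,u=np.mgrid[0:480,0:640]
    P=((np.stack([(u-c['cx'])/c['fx']*d,(v-c['cy'])/c['fy']*d,d],-1)-np.array(c['t']))@np.array(c['R']))
    for n,y in(('A',-.02),('B',-.21)):
        k=(P[...,2]>.063)&(P[...,2]<.077)&(P[...,0]>.5)&(P[...,0]<.72)&(abs(P[...,1]-y)<.075)&(d>0);Q=P[k][:,:2].astype(np.float32)
        print(n,len(Q),P[k][:,2].mean().round(4) if len(Q) else '',cv2.minAreaRect(Q*1000) if len(Q)>5 else '', Q.min(0),Q.max(0))
E
python3 -c "
from h import *
topcase('t2')"
```

```text
eef_pos: [0.563, -0.0162, 0.0333]
force: [-2.0, 0.2, -0.2]
grasp_force: 0.9
eef_pos: [0.581, -0.0174, 0.0334]
force: [-2.4, 0.3, 0.4]
grasp_force: 0.9
A 633 0.0699 ((597.0263671875, -16.467365264892578), (109.07003021240234, 77.65032958984375), 86.20513153076172) [ 0.55564994 -0.07138284] [0.6380326  0.03939297]
B 590 0.0698 ((562.23828125, -207.4586181640625), (44.29676055908203, 101.8291244506836), 0.45475926995277405) [ 0.5397649 -0.2582497] [ 0.5842366  -0.15669636]
```

```bash

python3 -m crank '.03 -.003 0 0 0 0;.03 -.003 0 0 0 0;.03 -.003 0 0 0 0;.03 -.003 0 0 0 0;.03 -.003 0 0 0 0' |grep -E 'eef|force:'
python3 -m crank '.012 -.001 0 0 0 0;.012 -.001 0 0 0 0;.012 -.001 0 0 0 0;0 0 0 0 0 0;0 0 0 0 0 0' |grep -E 'eef|force:'
python3 -c "
from h import *
topcase('t3')"
```

```text
eef_pos: [0.5991, -0.0192, 0.0334]
force: [-1.2, 0.2, -1.2]
grasp_force: 0.9
eef_pos: [0.6032, -0.0195, 0.0335]
force: [-1.4, 0.3, -1.0]
grasp_force: 0.4
A 614 0.0698 ((619.322509765625, -21.09450912475586), (104.1956787109375, 77.2976303100586), 86.18678283691406) [ 0.5781622  -0.07403369] [0.65997934 0.03233365]
B 590 0.0697 ((561.216796875, -207.46832275390625), (101.74649810791016, 46.53258514404297), 89.64156341552734) [ 0.5382358  -0.25841874] [ 0.5847013  -0.15647265]
```

```bash

python3 -m crank '.008 -.0006 0 0 0 0;.008 -.0006 0 0 0 0;.008 -.0006 0 0 0 0;.008 -.0006 0 0 0 0;0 0 0 0 0 0' |grep -E 'eef|force:'
python3 -m crank '.008 -.0006 0 0 0 0;.008 -.0006 0 0 0 0;0 0 0 0 0 0;0 0 0 0 0 0;0 0 0 0 0 0' |grep -E 'eef|force:'
```

```text
eef_pos: [0.6071, -0.0199, 0.0335]
force: [-2.4, 0.8, -0.4]
grasp_force: 0.8
eef_pos: [0.609, -0.02, 0.0335]
force: [-0.8, -0.5, -0.9]
grasp_force: 0.6
```

```bash

python3 -m crank '.008 -.0006 0 0 0 0;.008 -.0006 0 0 0 0;0 0 0 0 0 0;0 0 0 0 0 0;0 0 0 0 0 0' |grep -E 'eef|force:'
python3 -m crank '.008 -.0006 0 0 0 0;.008 -.0006 0 0 0 0;0 0 0 0 0 0;0 0 0 0 0 0;0 0 0 0 0 0' |grep -E 'eef|force:'
```

```text
eef_pos: [0.6105, -0.0201, 0.0333]
force: [-4.8, -0.0, 2.5]
grasp_force: 2.0
eef_pos: [0.6108, -0.0201, 0.0326]
force: [-11.7, 1.5, 7.2]
grasp_force: 5.9
```

Contact with the rail: the push force rose to about 12 N and the case stopped moving. I'll retreat and check.

```bash

python3 -m crank '-.015 .001 0 0 0 0;-.03 .002 0 0 0 0;-.08 .005 0 0 0 0;-.15 .01 0 0 0 0;-.2 .01 0 0 0 0' |grep -E 'eef|force:'
python3 -m crank '-.25 0 .1 0 0 0;-.25 0 .15 0 0 0;-.15 0 .2 0 0 0;-.1 0 .2 0 0 0;0 .1 .2 0 0 0' |grep -E 'eef|force:'
python3 -c "
from h import *
case('s9'); topcase('t4')
im=cv2.imread('pics/t4.png');d0=np.load('pics/top0.npy');d=np.load('pics/t4.npy')
for u,v in((240,261),(450,215),(201,267)): print(px('top',d0,u,v).round(4),px('top',d,u,v).round(4))
y=cv2.inRange(cv2.cvtColor(im,cv2.COLOR_BGR2HSV),(20,150,120),(35,255,255))[165:200,265:415];vv,uu=np.nonzero(y);print('tape',uu.min()+265,uu.max()+265,np.polyfit(uu+265,vv+165,1))"
```

```text
eef_pos: [0.5565, -0.0165, 0.0342]
force: [-0.5, 0.6, 1.2]
grasp_force: 0.0
eef_pos: [0.4866, -0.0095, 0.1166]
force: [1.0, -1.0, 0.2]
grasp_force: 0.0
s9 110 [ 0.6211 -0.0211  0.037 ] [-0.999  0.045 -0.029] yaw -2.6
A 586 0.0697 ((642.4771728515625, -22.922035217285156), (103.78722381591797, 47.08546829223633), 85.74736022949219) [ 0.61602753 -0.07405657] [0.6678884  0.02845209]
B 593 0.0697 ((562.4027099609375, -207.46261596679688), (44.69377517700195, 102.30489349365234), 0.6889610886573792) [ 0.5395623  -0.25839844] [ 0.5847309  -0.15654983]
[0.4463 0.1234 0.024 ] [0.4462 0.1233 0.0247]
[ 0.5482 -0.4045  0.0952] [ 0.5484 -0.4047  0.0945]
[0.4312 0.2226 0.027 ] [0.4312 0.2224 0.0278]
tape 318 403 [6.23889399e-02 1.65868883e+02]
```

```bash
python3 -c "
from plant import job; print(job.finish_job())"
```

```text
the job is handed in; nothing more can be done
None
```

The job is handed in: both cases are standing, and the stamped one (left) is against the dispatch rail to within about half a degree of square. The other stands where I tipped it, and the sample, bottle and jar show no movement in the final depth check.

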